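Hold the curing lamp over a filled tooth

ROBOT

A 6-joint arm with a two-finger parallel gripper is mounted at the origin on the work surface. World frame = base frame: x ahead of the robot, y to its left, z up, the work surface at z = 0. Lengths are in mm, angles in rad, forces in N, time in s.
With the tool pointing down it reaches from about 350 to 775 mm from the base axis. Payload 5.5 kg.
Tool frame: the origin (TCP) lies midway between the tips of the shut fingers; the grasp point (between the pads) lies 19 mm behind it; z points along the fingers, y is the line along which they close (so a half turn about z gives the same grasp; the last joint's range is limited). The gripper opens to 85 mm and grips with 20 to 120 N. Pads are 22 mm wide; open, the fingers measure 114 mm over their backs; the gripper's body (76 mm by 85 mm) begins 54 mm behind the grasp point. The pads swing forward as they close: fully open they stand 13 mm farther back than shut.
Start: joints at [-1.293, 0.313, 0.046, 1.304, 0, 1.431], TCP at [233.307, -525.585, 231.323] pointing down, gripper open.
Joint ranges: [-2.76, 2.76], [-0.86, 1.69], [-1.03, 1.26], [-2.2, 2.34], [-1.47, 1.5], [-3.14, 3.14]. Speed limits (rad/s): [2.57, 2.57, 3.14, 3.14, 3.14, 3.14].

INTERFACE

Orientations are given as a unit quaternion [x, y, z, w].
In Python, from cell import bot gives the robot as it stands. The module is installed in compiled form; this text tells all that it offers.
- The arm moves only by the shell command python3 -m pendant 'ROWS' [FORCE]. ROWS is text: rows parted by semicolons, each of 7 numbers parted by spaces: the shift along the tool's x, y, z each as a share of 15 cm, from -1 to 1, then the turn, a rotation vector about the tool's x, y, z each as a share of 0.5 rad, from -1 to 1, then the finger opening in mm, from 0 to 85.4. In form: x y z rx ry rz fingers; .... A call has 1 to 20 rows; each row is the pose to reach, as a shift and turn from the pose commanded when the call began, along the tool's axes at that moment; what a row does not reach only later rows make up. A row lasts 1/10 s, in which the tool goes at most 50 mm and 8.59 degrees, less where a joint would pass 70% of its speed; a pose out of reach is approached as far as the arm can. A call with a number of a shift or a turn outside -1 to 1 is refused whole. A call with a gripper value outside its range is refused whole. The fingers move at their own pace and stop on an object; FORCE is the grip in N (left out, the last holds). Time passes only in rows, so rows that repeat a pose let the fingers close. It gives the time, the measured TCP pose, the force, the opening and the grip force at its end, in the units of the state.
- bot.state(): the state, without advancing time (a new reading comes with each control period).
- bot.camera(name): name is "side" or "top"; returns the picture (420x560x3 uint8, red, green, blue); there is no depth.
- bot.calibration(name): a dict with "fovy" (degrees; the focal length in pixels is half the picture's height over the tangent of half this angle, whatever the lens; pixels are square), "cx", "cy" (the principal point, pixels), "eye" and "attitude" of the camera in the world. Camera axes: x right, y down, z forward; pixel columns grow to the right and rows downward; lengths in mm; the calibration is good to about 2 mm. A picture is of the moment at which its call begins. calibration takes no time and is no camera call.
- bot.hand_in(): hands the job in; it is judged then, once.
The state is a dict: "t": time; "joints": joint angles; "dq": joint speeds; "joint_torque": joint torques, N m; "position": TCP position; "eef_rot": TCP orientation; "ft_force": force on the tool from outside, world axes, zero at the start; "torque": the same for the moment, N m; "gripper_width": finger opening in mm; "grasp_force": force on a finger pad.
Only numpy, scipy, OpenCV 4.12 (cv2) and the standard library are available. Lean on these libraries where they do the work, as an engineer would, in place of code of your own. Each camera call takes 0.05 s, during which the arm holds its last target. There are 200 camera calls.

TASK

Seat the white tooth model, the one with the blue filling, flat and square in the pocket of the blue jig (either way round) and let go of it. Then take the curing lamp from its cradle, carry it over the instrument rack without bumping the rack, and finish while holding it still and level with its lens about 6 mm above the blue filling, centred on it, the lamp's body in line with the row of teeth; the lamp must never touch the model and is not put down. Leave everything else where it is.

Things in the scene. Friction and masses are not known exactly. Their poses are not given: they have to be found in the camera images.
- model: White block 56 (x) by 36 (y) by 24 mm (z), about 100 g, with three ivory teeth in a row along x on its middle line (row 46 mm long, 13 mm wide, tops 37 mm above the underside); blue filling 8 mm across on the middle tooth. Origin: centre of the underside, z up. Lies flat on the table, x axis within 0.6 rad of world x; it and the spare may swap places.
- filling (a point): Centre of the blue filling's top face, 37 mm straight above the model's origin; axes as the model's.
- jig: Blue plate fixed to the table, 110 (x) by 70 (y) by 22 mm high, with one rectangular pocket in the middle of its top, long side along x: 59 by 39 mm, 8 mm deep, mouth slightly chamfered. The seated model's underside is 14 mm above the table. Origin: centre of the jig's underside, z up.
- lamp: Cordless curing lamp, about 160 g: white handle 130 (x) by 24 (y) by 26 mm (z), grey band round its middle; a thin steel neck at its +x end leads to a black round head, 18 mm across, pointing straight down. Origin: centre of the handle; balance point about 10 mm from it towards the head. Lies level in the cradle, head away from the robot, handle's underside 62 mm above the table.
- lens (a point): Centre of the lamp's lens (the underside of the head): 115 mm along +x and 30 mm below the lamp's origin; axes as the lamp's. The lens faces the lamp's -z.
- cradle: Grey charging stand fixed to the table: foot 170 (x) by 70 (y) by 14 mm high, two forks at x = -50 and +50 mm (12 mm long, 36 mm wide) under the lamp's handle, their walls rising 12 mm above its underside. Between the forks the handle can be pinched across its width from above; the lamp lifts straight up. Origin: centre of the foot's underside.
- rack: Aluminium instrument rack fixed to the table between the lamp's side (left) and the jig's side (right): 340 (x) by 60 (y) by 110 mm high, a row of eight upright steel instruments with coloured ends. Origin at the centre of its underside. Not to be bumped.
- spare: Spare tooth model, same size and shape as the white one but with a tan base and no filling; stays where it is. Origin at the centre of the underside.
- bowl: Steel bowl, 100 mm across, 45 mm high; stays where it is. Origin under its centre.
- beaker: Blue plastic cup, 72 mm across, 70 mm high; stays where it is. Origin under its centre.
- jar: Glass jar with a steel cap, 66 mm across, 75 mm high; stays where it is. Origin under its centre.
- tin: Open steel instrument tin, 90 by 55 by 35 mm; stays where it is. Origin under its centre.
- denture: Pink denture arch with ivory teeth, about 70 mm across, 23 mm high; stays where it is. Origin at the centre of the arch, on the table.
- spatula: Small steel mixing spatula, 160 mm long, lying on the table; stays where it is.
Not all that is in view belongs to the job. Leave any black look-alike of the model alone.

How it is judged:
By the outcome, as a careful person would: the job done as asked, in the order asked, and still so for the second after the job is handed in, while the arm keeps its last pose, push and grip.
It also fails if it takes over 64 s, if anything falls off the work surface, if the arm or the gripper's body presses on something with over 40 N, if the wrist force passes 120 N, or if a joint passes its speed limit or range.

## Working session

There is one attempt and no reset: what is moved stays moved. The work goes in short steps, Python scripts to look and compute and a shell command to move; the robot and the scene stay as the last step left them, time stands still between calls to the robot, and variables do not carry over. Pictures are saved under pics/ and viewed, at most 10 in all, crops included, and the job is handed in when it is done.

```bash
mkdir -p pics; python3 - <<'E'
from cell import bot
import cv2
for n in("top","side"):
    im=bot.camera(n); cv2.imwrite(f"pics/{n}0.png",im[:,:,::-1]); print(bot.calibration(n))
print(bot.state())
E
```

```text
{'fovy': 56.99522191492042, 'cx': 280.2687277800879, 'cy': 204.79588979066517, 'eye': array([ 525.96068334,  -30.10360386, 1224.76407091]), 'attitude': array([-0.70435581,  0.70891671, -0.01797805,  0.03157166])}
{'fovy': 57.20618433832084, 'cx': 284.2754403903007, 'cy': 203.19152532478205, 'eye': array([276.01705271, 570.58664651, 880.0316112 ]), 'attitude': array([-0.23028406,  0.91396393, -0.32364847,  0.0830112 ])}
{'t': 0.1, 'joints': array([-1.29258204e+00,  3.13944405e-01,  4.50433603e-02,  1.30359914e+00,
        5.30783299e-06,  1.43123293e+00]), 'dq': array([ 0.00145481, -0.00226019,  0.00331853,  0.00030502,  0.00029937,
        0.00162754]), 'joint_torque': array([ 1.83978365e-03, -4.81726921e+01,  2.99243456e+01,  1.27058721e-02,
       -1.31227494e-04, -1.75355432e-06]), 'position': array([ 233.17406042, -525.07581732,  230.46704608]), 'eef_rot': array([ 9.78261588e-01,  2.07372949e-01, -5.63654872e-05, -8.50066025e-04]), 'ft_force': array([-0.10834684,  0.12968481,  1.14174062]), 'torque': array([-0.01844946, -0.00793431, -0.01446384]), 'grasp_force': 0.0, 'gripper_width': 85.13858159054638}
```

View pics/top0.png

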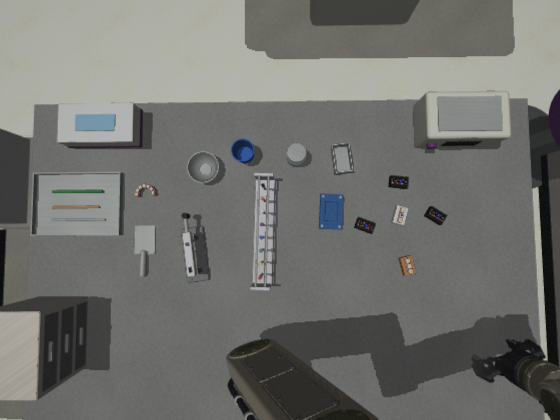

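View pics/side0.png

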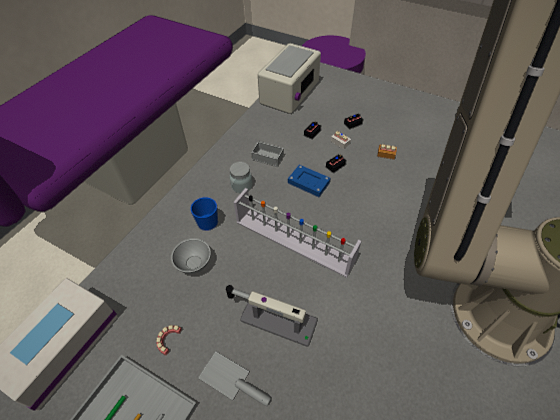

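The top view shows the jig at about (331,211) and the lamp at (189,245) with its head at (185,216). The rack is at (262,232). Candidates for the model are white (400,215), tan spare (407,266) and black look-alikes (399,182), (365,225), (436,215). Only the white one at (400,215) fits. I'll enlarge to confirm.

```bash
cat > h.py <<'E'
import numpy as np, cv2
from cell import bot
from scipy.spatial.transform import Rotation as R
def ray(n,p):
    c=bot.calibration(n); f=210/np.tan(np.radians(c["fovy"])/2)
    d=R.from_quat(c["attitude"]).apply([(p[0]-c["cx"])/f,(p[1]-c["cy"])/f,1.]); return np.array(c["eye"]),d/np.linalg.norm(d)
def plane(n,p,z):
    o,d=ray(n,p); return o+d*(z-o[2])/d[2]
def tri(pt,ps):
    (a,u),(b,v)=ray("top",pt),ray("side",ps)
    s=np.linalg.lstsq(np.c_[u,-v],b-a,rcond=None)[0]; p,q=a+s[0]*u,b+s[1]*v
    return (p+q)/2,np.linalg.norm(p-q)
def proj(n,P):
    c=bot.calibration(n); f=210/np.tan(np.radians(c["fovy"])/2)
    q=R.from_quat(c["attitude"]).inv().apply(np.array(P)-c["eye"]); return f*q[:2]/q[2]+[c["cx"],c["cy"]]
E
python3 - <<'E'
import cv2,numpy as np
t=cv2.imread("pics/top0.png");s=cv2.imread("pics/side0.png")
c=lambda im,x,y,w,h,k:cv2.resize(im[y:y+h,x:x+w],None,fx=k,fy=k,interpolation=cv2.INTER_CUBIC)
a=np.hstack([c(t,380,195,40,30,10),c(s,320,120,40,30,10)])
b=np.hstack([c(t,160,205,80,60,5),c(t,310,185,80,60,5)])
cv2.imwrite("pics/crop.png",np.vstack([a,b]))
E
```

```text
(no output)
```

View pics/crop.png

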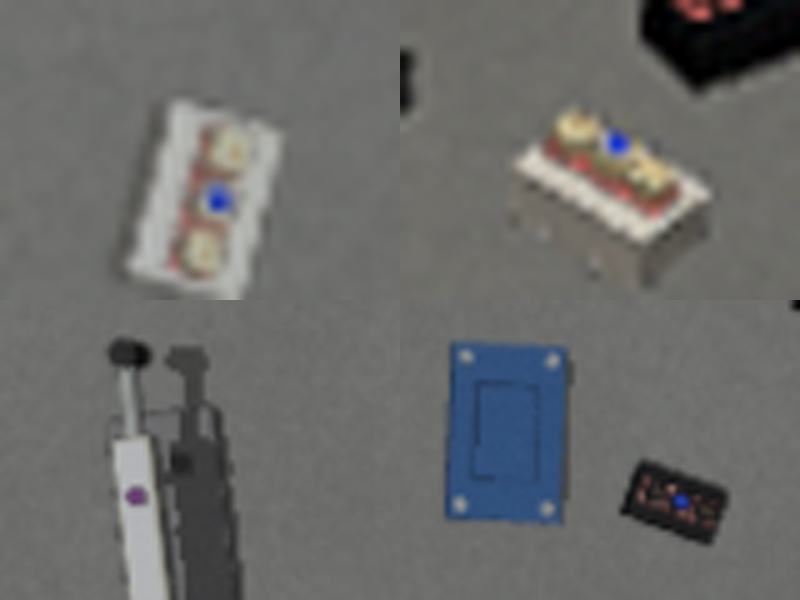

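The crop confirms the target: the white block at top (400,215), with its blue filling at about (401.4,214.8), and at about (341.4,134) in the side view. The jig has four bright screws near its corners.

```bash
cat > m.py <<'E'
from h import *
def shot(n,k=4): return np.mean([bot.camera(n).astype(float) for _ in range(k)],0)
def cen(w,x0,y0):
    y,x=np.mgrid[:w.shape[0],:w.shape[1]]; return np.array([(w*x).sum()/w.sum()+x0,(w*y).sum()/w.sum()+y0])
def big(m,x0=0,y0=0):
    cs,_=cv2.findContours(m.astype(np.uint8),cv2.RETR_EXTERNAL,cv2.CHAIN_APPROX_NONE); return max(cs,key=cv2.contourArea)+np.array([x0,y0])
def filling(im,x,y,r=6):
    c=im[y-r:y+r+1,x-r:x+r+1]; w=np.clip(c[...,2]-c[...,0]-40,0,None); return cen(w,x-r,y-r)
E
cat > a.py <<'E'
from m import *
T,S=shot("top"),shot("side"); np.savez("im.npz",T=T,S=S)
ft,fs=filling(T,401,215),filling(S,341,134); print("fill",ft,fs,tri(ft,fs), plane("top",ft,37))
# block orientation, top view 
up=lambda im,x,y,w,h,k=8:cv2.resize(im[y:y+h,x:x+w],None,fx=k,fy=k,interpolation=cv2.INTER_CUBIC)
def rect(n,mask,x,y,z,k=8):
    c=big(mask); (u,w,a)=cv2.minAreaRect(c); b=(cv2.boxPoints((u,w,a))+.5)/k-.5+[x,y]
    P=np.array([plane(n,p,z) for p in b]); e=[P[1]-P[0],P[2]-P[1]]; L=[np.linalg.norm(v) for v in e]; l=e[int(np.argmax(L))]
    print("rect",P.mean(0),L,"yaw",np.arctan(l[1]/l[0])); return b
I=up(T,385,200,32,32); rect("top",I.min(2)>0, 385,200,24) if 0 else None
g=T[204:228,388:393].mean(); print("bg",T[195,385])
m=(I.max(2)>150); rect("top",m,385,200,24)
I=up(T,312,188,40,48); m=(I[...,2]-I[...,0])>40; rect("top",m,312,188,22)
# screws of the jig
def screws(n,im,x,y,w,h):
    c=im[y:y+h,x:x+w]; m=(c[...,2]-c[...,0])>40; cc=big(m); f=np.zeros(m.shape,np.uint8); cv2.drawContours(f,[cc],-1,1,-1)
    f=cv2.erode(f,np.ones((3,3))); v=np.clip(c[...,0]-75,0,None)*f
    k,l,st,ce=cv2.connectedComponentsWithStats((v>0).astype(np.uint8)); 
    return [cen(v*(l==i),x,y) for i in range(1,k) if v[l==i].sum()>40]
a=screws("top",T,312,188,40,48); b=screws("side",S,280,158,60,42)
print(np.round(a,2),np.round(b,2))
for p in a:
    q=min(b,key=lambda q:tri(p,q)[1]+abs(tri(p,q)[0][2]-22)/5); print("screw",tri(p,q),plane("top",p,22))
E
python3 a.py
```

```text
fill [401.39864865 214.58783784] [341.29919137 133.80233603] (array([ 576.53951316, -377.23640382,   37.86826875]), np.float64(0.4894104425200486)) [ 576.80457354 -377.39971201   37.        ]
bg [112.25 113.25 111.5 ]
rect [ 577.24550718 -377.71696072   24.        ] [np.float64(54.95128102394317), np.float64(35.453381729890786)] yaw -0.28449564205180883
rect [ 590.06118126 -163.88606019   22.        ] [np.float64(109.9463756142918), np.float64(71.36774827424954)] yaw -0.053803497674278694
[[322.8  195.72]
 [340.13 196.64]
 [321.53 225.33]
 [339.06 226.25]] [[300.05 166.63]
 [291.13 177.39]
 [326.38 178.  ]
 [317.8  189.34]]
screw (array([ 638.06862926, -139.97861234,   21.14806213]), np.float64(0.19945473653265197)) [ 637.89793975 -139.9409891    22.        ]
screw (array([ 634.90240878, -193.82777815,   20.71432144]), np.float64(0.3889285622462003)) [ 634.60750021 -193.72961001   22.        ]
screw (array([ 546.04587605, -134.7350585 ,   21.12608553]), np.float64(0.5915757901093617)) [ 545.75758734 -134.7707843    22.        ]
screw (array([ 542.86442466, -189.03683285,   20.29491172]), np.float64(0.5289638044877715)) [ 542.59514605 -188.91005899   22.        ]
```

```bash
cat > to.py <<'E'
import sys; from h import *
# to.py x y z psi : shift and turn in move units from here
x,y,z,psi=map(float,sys.argv[1:5]); s=bot.state(); q=R.from_quat(s["eef_rot"])
T=R.from_euler("zx",[0,0])*R.from_euler("z",psi)*R.from_euler("x",np.pi)
print("t",round(s["t"],2),"pos",s["position"].round(2),"w",round(s["gripper_width"],1),"F",s["ft_force"].round(1),"q6",s["joints"][5].round(2))
print("shift",(q.inv().apply(np.array([x,y,z])-s["position"])/150).round(4),"turn",((q.inv()*T).as_rotvec()/.5).round(4))
E
python3 -m pendant '0.33 0 0 0 0 -0.3 60; 0.66 0 0 0 0 -0.6 60; 1 0 0 0 0 -0.9 60; 1 0 0 0 0 -1 60'
python3 -m pendant '0.3 0.15 0 0 0 -0.3 60; 0.6 0.3 0 0 0 -0.6 60; 0.8 0.44 0 0 0 -0.9 60; 0.8 0.44 0 0 0 -1 60'
python3 -m pendant '0 0 0 0 0 -0.3 60; 0 0 0 0 0 -0.6 60; 0 0 0 0 0 -0.9 60; 0 0 0 0 0 -1 60'
python3 -m pendant '0 0 0 0 0 -0.3 60; 0 0 0 0 0 -0.6 60; 0 0 0 0 0 -0.9 60; 0 0 0 0 0 -1 60'
python3 to.py 577 -377.5 110 2.857
```

```text
t: 0.9
position: [375.1, -461.9, 231.3]
eef_rot: [0.894, 0.448, 0.001, 0.0]
ft_force: [-0.6, 0.2, -0.5]
gripper_width: 59.9
grasp_force: 0.0
t: 1.3
position: [499.9, -407.2, 230.8]
eef_rot: [0.756, 0.655, 0.001, 0.0]
ft_force: [0.4, -0.3, -0.1]
gripper_width: 60.5
grasp_force: 0.0
t: 1.7
position: [495.9, -409.4, 231.2]
eef_rot: [0.573, 0.82, -0.0, -0.0]
ft_force: [0.2, -0.6, 0.1]
gripper_width: 60.0
grasp_force: 0.0
t: 2.1
position: [495.7, -409.5, 231.3]
eef_rot: [0.352, 0.936, -0.0, -0.0]
ft_force: [0.1, -0.3, -0.4]
gripper_width: 59.8
grasp_force: 0.0
t 2.1 pos [ 495.73 -409.49  231.29] w 59.8 F [ 0.1 -0.3 -0.4] q6 -0.1
shift [-0.2669  0.5175  0.8086] turn [-0.     -0.     -0.8699]
```

```bash
cat > b.py <<'E'
from m import *
d=np.load("im.npz");T,S=d["T"],d["S"]
up=lambda im,x,y,w,h,k=8:cv2.resize(im[y:y+h,x:x+w],None,fx=k,fy=k,interpolation=cv2.INTER_CUBIC)
def comp(n,m,x,y,k=8):
    c=big(m); r=cv2.minAreaRect(c); b=(cv2.boxPoints(r)+.5)/k-.5+[x,y]; M=cv2.moments(c); return (np.array([M["m10"],M["m01"]])/M["m00"]+.5)/k-.5+[x,y],b
x,y=170,205; I=up(T,x,y,45,85)
c,b=comp("top",I.min(2)>165,x,y); print("handle top px",c)
P=np.array([plane("top",p,88) for p in b]); print("handle at z88",P.round(1),P.mean(0))
# purple button
def purple(im,x,y,w,h):
    c=im[y:y+h,x:x+w]; wt=np.clip((c[...,0]+c[...,2])/2-c[...,1]-15,0,None); return cen(wt,x,y)
a,s=purple(T,178,225,20,20),purple(S,250,285,25,25); print("button",a,s,tri(a,s))
x,y=175,205; I=up(T,x,y,22,20); c,b=comp("top",I.max(2)<60,x,y); print("head px",c); 
xs,ys=215,275; J=up(S,xs,ys,35,30); cs,bs=comp("side",J.max(2)<50,xs,ys); print("head side px",cs, tri(c,cs)); print(plane("top",c,95))
t=c
# rack: coloured ends heights - brightest/green end
for nm,f in(("red",lambda c:c[...,0]-np.maximum(c[...,1],c[...,2])-50),("green",lambda c:c[...,1]-np.maximum(c[...,0],c[...,2])-25)):
    ct,cc=T[165:295,250:280],S[185:275,230:365]; p,q=cen(np.clip(f(ct),0,None),250,165),cen(np.clip(f(cc),0,None),230,185); print(nm,p,q,tri(p,q))
cv2.imwrite("pics/lamp.png",np.hstack([up(T,170,205,40,80,7),cv2.copyMakeBorder(up(S,220,275,100,70,5),0,210,0,0,0)])[:,:,::-1])
E
python3 b.py
```

```text
handle top px [188.08833525 255.01768189]
handle at z88 [[523.8 280.9  88. ]
 [525.9 262.   88. ]
 [402.2 245.8  88. ]
 [400.  264.5  88. ]] [462.99354281 263.29119339  88.        ]
button [186.65062112 243.55745342] [263.4291207  299.05583417] (array([493.80296138, 267.4519915 ,  88.42148673]), np.float64(0.46517724138340527))
head px [185.60124477 215.42112355]
head side px [229.50002749 291.2846743 ] (array([578.2681379 , 278.30806163,  64.16619682]), np.float64(1.911541014638293))
[576.05882922 269.64785663  95.        ]
red [260.09205776 258.95216606] [316.79282419 227.97857509] (array([457.73527148,  52.89265045, 115.20077364]), np.float64(17.71604048439982))
green [260.41614907 250.47204969] [314.4807853  227.03132832] (array([473.85599773,  49.49138309, 104.96268688]), np.float64(1.5900906429857034))[ WARN:0@0.334] global loadsave.cpp:1063 imwrite_ Unsupported depth image for selected encoder is fallbacked to CV_8U.
```

View pics/lamp.png

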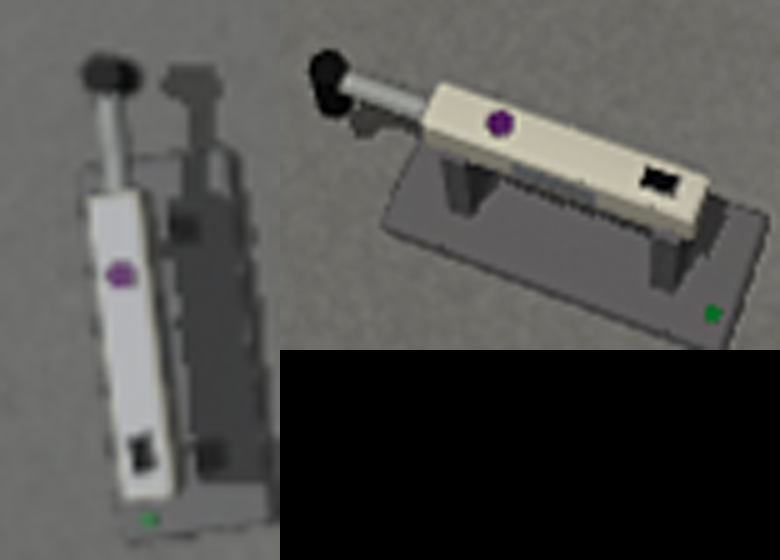

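The lamp handle top stands at z≈88, which fits 62+26. Its centre is about (463,263) and its yaw about 0.13. Now the model grasp: first hover above it.

```bash
python3 -m pendant '-0.1 0.2 0.3 0 0 -0.3 60; -0.2 0.4 0.55 0 0 -0.6 60; -0.267 0.5175 0.8 0 0 -0.87 60; -0.267 0.5175 0.81 0 0 -0.87 60; -0.267 0.5175 0.81 0 0 -0.87 60'; python3 to.py 577 -377.5 9.5 2.857
```

```text
t: 2.6
position: [576.5, -376.8, 108.1]
eef_rot: [0.144, 0.99, 0.001, -0.002]
ft_force: [-0.4, -0.0, 0.0]
gripper_width: 59.3
grasp_force: 0.0
t 2.6 pos [ 576.52 -376.8   108.09] w 59.3 F [-0.4 -0.   0. ] q6 -0.41
shift [-0.0068 -0.0043  0.6572] turn [ 0.0022 -0.0071 -0.0091]
```

```bash
python3 -m pendant '0 0 0.25 0 0 0 60; 0 0 0.5 0 0 0 60; 0 0 0.6 0 0 0 60; 0 0 0.67 0 0 0 60; 0 0 0.67 0 0 0 60; 0 0 0.67 0 0 0 60'; python3 to.py 577 -377.5 9.5 2.857; python3 -m pendant '0 0 0 0 0 0 45; 0 0 0 0 0 0 20; 0 0 0 0 0 0 20; 0 0 0 0 0 0 20; 0 0 0 0 0 0 20; 0 0 0 0 0 0 20' 40
```

```text
t: 3.2
position: [578.0, -379.0, 11.4]
eef_rot: [0.144, 0.99, -0.001, 0.001]
ft_force: [0.5, 0.5, -0.3]
gripper_width: 59.7
grasp_force: 0.0
t 3.2 pos [ 578.02 -379.     11.36] w 59.7 F [ 0.5  0.5 -0.3] q6 -0.41
shift [0.0094 0.0076 0.0123] turn [-0.0025  0.0052 -0.0096]
t: 3.8
position: [578.3, -378.8, 11.4]
eef_rot: [0.144, 0.99, -0.001, 0.001]
ft_force: [-0.3, 0.4, 6.5]
gripper_width: 34.5
grasp_force: 42.1
```

```bash
python3 -m pendant '0 0 -0.1 0 0 0 20; 0 0 -0.3 0 0 0 20; 0 0 -0.6 0 0 0 20; 0 0 -0.6 0 0 0 20; 0 0 -0.6 0 0 0 20; 0 0 -0.6 0 0 0 20'; python3 - <<'E'
from m import *
s=bot.state();T,S=shot("top",2),shot("side",2); p=s["position"]; print(p,R.from_quat(s["eef_rot"]).as_quat().round(4))
g=p+[-1,1,28]; t,u=proj("top",g),proj("side",g); print(t,u)
c=lambda im,q,w,h,k:cv2.resize(im[int(q[1])-h//2:int(q[1])+h//2,int(q[0])-w//2:int(q[0])+w//2].astype(np.uint8),None,fx=k,fy=k,interpolation=cv2.INTER_CUBIC)
cv2.imwrite("pics/held.png",np.hstack([c(T,t,50,60,8),c(S,u,50,60,8)])[:,:,::-1])
E
```

```text
t: 4.4
position: [576.5, -377.3, 98.5]
eef_rot: [0.144, 0.99, 0.0, -0.001]
ft_force: [-0.5, -0.0, -0.6]
gripper_width: 34.9
grasp_force: 41.3
[ 576.47052536 -377.28143098   98.547629  ] [ 1.439e-01  9.896e-01  4.000e-04 -8.000e-04]
[410.3018842  213.64444402] [344.61573717 112.16512307]
```

View pics/held.png

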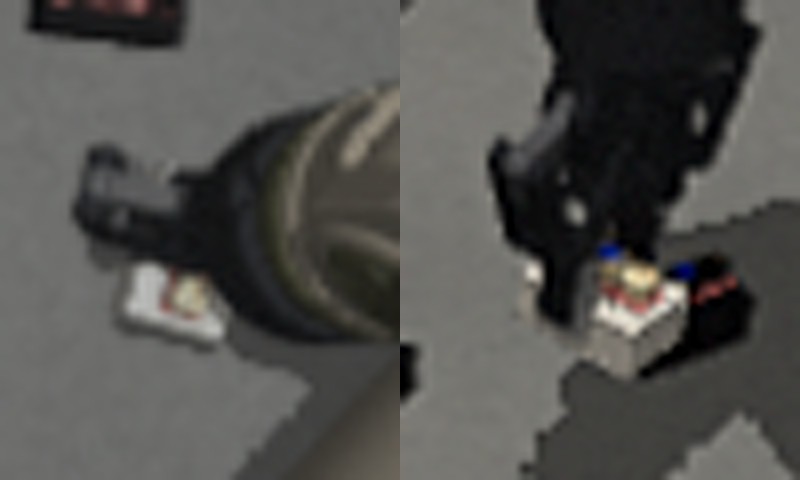

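The model is held level and its filling shows only in the side view, near (345,113). I'll check the reading noise and the held offset.

```bash
python3 - <<'E'
from m import *
A=[];F=[]
for _ in range(6):
    im=bot.camera("side").astype(float); s=bot.state(); A.append(s["position"]); F.append(filling(im,345,113,3))
A=np.array(A);print(A.round(2)); F=np.array(F);print(F.round(2))
f=F.mean(0); p=A.mean(0)
P=plane("side",f,p[2]-11.0+37); print(P,P-p, "filling in model axes off:",R.from_euler("z",0.284).apply(P-p))
E
```

```text
[[ 576.47 -377.34   97.87]
 [ 576.67 -377.45   98.17]
 [ 576.81 -377.61   98.44]
 [ 576.92 -377.65   98.64]
 [ 577.   -377.76   98.88]
 [ 577.11 -377.82   99.03]]
[[344.5  112.95]
 [344.64 112.67]
 [344.63 112.68]
 [344.5  112.43]
 [344.72 112.36]
 [344.45 112.33]]
[ 575.6137539  -376.91500746  124.50647115] [-1.21574324  0.69129629 26.        ] filling in model axes off: [-1.36074299  0.32295617 26.        ]
```

```bash
python3 to.py 591.7 -164.6 100 3.087
```

```text
t 4.9 pos [ 577.11 -377.82   99.03] w 34.8 F [ 0.4  0.3 -1.2] q6 -0.41
shift [ 0.3116  1.3903 -0.0062] turn [ 2.000e-04 -6.000e-04 -4.684e-01]
```

```bash
python3 -m pendant '0.05 0.2 0 0 0 0 20; 0.11 0.45 0 0 0 -0.1 20; 0.17 0.7 0 0 0 -0.2 20; 0.22 0.95 0 0 0 -0.3 20; 0.22 1 0 0 0 -0.468 20; 0.22 1 0 0 0 -0.468 20' 60; python3 to.py 591.7 -164.6 70 3.087
```

```text
t: 5.5
position: [588.6, -222.8, 99.6]
eef_rot: [0.026, 1.0, -0.0, 0.0]
ft_force: [0.8, 0.1, -2.1]
gripper_width: 34.1
grasp_force: 65.6
t 5.5 pos [ 588.57 -222.78   99.62] w 34.1 F [ 0.8  0.1 -2.1] q6 -0.44
shift [-0.0008  0.3884  0.1974] turn [-0.0001  0.0004  0.006 ]
```

```bash
python3 -m pendant '0 0.15 0.05 0 0 0 20; 0 0.3 0.15 0 0 0 20; 0 0.388 0.2 0 0 0 20; 0 0.388 0.2 0 0 0 20; 0 0.388 0.2 0 0 0 20; 0 0.388 0.2 0 0 0 20; 0 0.388 0.2 0 0 0 20; 0 0.388 0.2 0 0 0 20; 0 0.388 0.2 0 0 0 20; 0 0.388 0.2 0 0 0 20'; python3 to.py 591.7 -164.6 70 3.087;  python3 - <<'E'
from m import *
s=bot.state();T,S=shot("top",2),shot("side",2); p=bot.state()["position"]; print(p); np.savez("held.npz",T=T,S=S,p=p)
g=p+[-1,1,20]; t,u=proj("top",g),proj("side",g); print(t,u)
c=lambda im,q,w,h,k:cv2.resize(im[int(q[1])-h//2:int(q[1])+h//2,int(q[0])-w//2:int(q[0])+w//2].astype(np.uint8),None,fx=k,fy=k,interpolation=cv2.INTER_CUBIC)
cv2.imwrite("pics/held2.png",np.hstack([c(T,t,50,60,8),c(S,u,50,60,8)])[:,:,::-1])
E
```

```text
t: 6.5
position: [591.5, -166.9, 69.4]
eef_rot: [0.028, 1.0, -0.0, 0.0]
ft_force: [0.4, 0.2, -1.5]
gripper_width: 34.4
grasp_force: 65.5
t 6.5 pos [ 591.46 -166.86   69.41] w 34.4 F [ 0.4  0.2 -1.5] q6 -0.35
shift [-0.0008  0.0151 -0.0039] turn [-0.0004  0.0004 -0.0011]
[ 591.40584682 -166.55117718   69.28157525]
[333.84197736 209.63580814] [310.09607647 161.35573111]
```

View pics/held2.png

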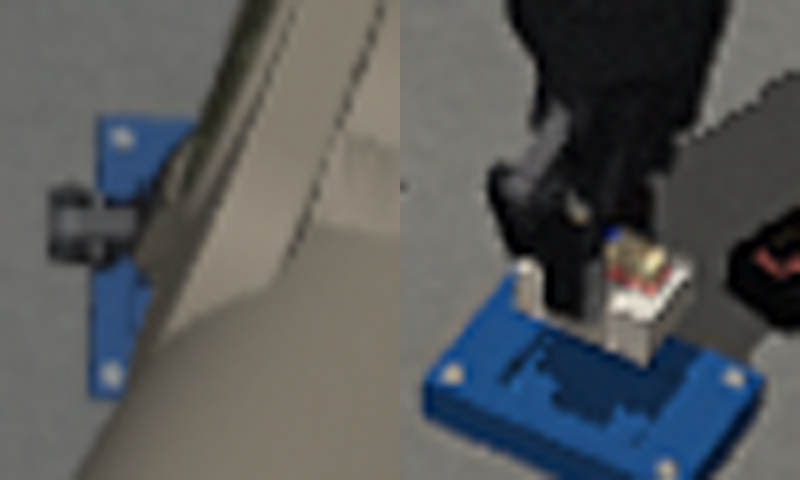

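Held model hovers above the pocket. I'll descend part-way, let it settle, and correct.

```bash
python3 -m pendant '0 0.006 0.1 0 0 0 20; 0 0.006 0.2 0 0 0 20; 0 0.006 0.21 0 0 0 20; 0 0.006 0.21 0 0 0 20; 0 0.006 0.21 0 0 0 20; 0 0.006 0.21 0 0 0 20; 0 0.006 0.21 0 0 0 20; 0 0.006 0.21 0 0 0 20; 0 0.006 0.21 0 0 0 20; 0 0.006 0.21 0 0 0 20; 0 0.006 0.21 0 0 0 20; 0 0.006 0.21 0 0 0 20; 0 0.006 0.21 0 0 0 20; 0 0.006 0.21 0 0 0 20; 0 0.006 0.21 0 0 0 20'; python3 to.py 591.7 -164.6 38 3.087; python3 - <<'E'
from m import *
S=shot("side",3);p=bot.state()["position"]; print(p)
u=proj("side",p+[-1.3,.3,26]);print(u)
f=filling(S,int(round(u[0])),int(round(u[1])),4); P=plane("side",f,p[2]+26); print(f,P,P-p)
E
```

```text
t: 8.2
position: [591.5, -165.7, 37.8]
eef_rot: [0.027, 1.0, -0.0, -0.0]
ft_force: [0.1, -0.4, -1.4]
gripper_width: 34.3
grasp_force: 65.5
t 8.2 pos [ 591.46 -165.69   37.79] w 34.3 F [ 0.1 -0.4 -1.4] q6 -0.35
shift [-0.0012  0.0073 -0.0014] turn [-0.0001 -0.     -0.0004]
[ 591.49507797 -165.68495574   37.80709564]
[309.70904049 167.58424793]
[310.2 167.2] [ 589.60954841 -167.48971927   63.80709564] [-1.88552956 -1.80476353 26.        ]
```

```bash
python3 -m pendant '0.001 0.0075 0.0 0 0 0 20; 0.001 0.0075 0.01 0 0 0 20; 0.001 0.0075 0.02 0 0 0 20; 0.001 0.0075 0.03 0 0 0 20; 0.001 0.0075 0.04 0 0 0 20; 0.001 0.0075 0.05 0 0 0 20; 0.001 0.0075 0.055 0 0 0 20; 0.001 0.0075 0.06 0 0 0 20; 0.001 0.0075 0.065 0 0 0 20;0.001 0.0075 0.065 0 0 0 20; 0.001 0.0075 0.065 0 0 0 20; 0.001 0.0075 0.065 0 0 0 20'; python3 to.py 591.7 -164.6 24 3.087
```

```text
t: 9.55
position: [591.5, -164.6, 28.1]
eef_rot: [0.027, 1.0, -0.0, 0.0]
ft_force: [-0.3, 0.3, -1.9]
gripper_width: 34.3
grasp_force: 65.5
t 9.55 pos [ 591.47 -164.58   28.12] w 34.3 F [-0.3  0.3 -1.9] q6 -0.35
shift [-0.0016 -0.0001  0.0275] turn [-0.0003  0.0004 -0.0003]
```

No contact force with the underside below the rim, so it has entered the pocket.

```bash
python3 -m pendant '0 0 0.005 0 0 0 20; 0 0 0.01 0 0 0 20; 0 0 0.015 0 0 0 20; 0 0 0.018 0 0 0 20; 0 0 0.018 0 0 0 20; 0 0 0.018 0 0 0 20; 0 0 0.018 0 0 0 20'; python3 -m pendant '0 0 0.004 0 0 0 20; 0 0 0.008 0 0 0 20; 0 0 0.012 0 0 0 20; 0 0 0.012 0 0 0 20; 0 0 0.012 0 0 0 20'
```

```text
t: 10.25
position: [591.4, -164.5, 25.5]
eef_rot: [0.027, 1.0, -0.0, 0.0]
ft_force: [-0.9, 0.3, 2.7]
gripper_width: 34.5
grasp_force: 65.9
t: 10.75
position: [591.4, -164.6, 25.5]
eef_rot: [0.027, 1.0, -0.0, 0.0]
ft_force: [-5.5, 2.7, 13.8]
gripper_width: 34.1
grasp_force: 67.3
```

Contact came at TCP 25.5, matching 11.4 + 14, so the model is on the floor. Release and retreat.

```bash
python3 -m pendant '0 0 -0.01 0 0 0 34; 0 0 -0.01 0 0 0 38; 0 0 -0.01 0 0 0 44; 0 0 -0.01 0 0 0 55; 0 0 -0.01 0 0 0 55; 0 0 -0.05 0 0 0 55; 0 0 -0.2 0 0 0 55; 0 0 -0.5 0 0 0 55; 0 0 -0.8 0 0 0 55; 0 0 -1 0 0 0 55' 40; python3 -m pendant '-0.3 0 -0.2 0 0 0 55; -0.6 0 -0.4 0 0 0 55;-0.9 0 -0.4 0 0 0 55; -1 0 -0.4 0 0 0 55'; python3 to.py 463 263 230 3.27
```

```text
t: 11.75
position: [592.4, -165.0, 177.5]
eef_rot: [0.027, 1.0, -0.001, 0.002]
ft_force: [0.3, 0.3, 0.0]
gripper_width: 55.0
grasp_force: 0.0
t: 12.15
position: [744.8, -172.9, 233.8]
eef_rot: [0.027, 1.0, -0.0, 0.002]
ft_force: [1.4, -1.2, -0.8]
gripper_width: 55.0
grasp_force: 0.0
t 12.15 pos [ 744.79 -172.86  233.75] w 55.0 F [ 1.4 -1.2 -0.8] q6 -0.28
shift [2.033  2.7999 0.0162] turn [-0.002   0.0067 -0.365 ]
```

```bash
python3 -m pendant '0.25 0.2 0 0 0 -0.08 55; 0.45 0.45 0 0 0 -0.16 55; 0.65 0.7 0 0 0 -0.25 55; 0.9 0.95 0 0 0 -0.36 55; 1 1 0 0 0 -0.365 55'; python3 to.py 463 263 230 3.27
```

```text
t: 12.65
position: [596.7, -11.2, 234.0]
eef_rot: [-0.066, 0.998, 0.001, -0.001]
ft_force: [-0.3, -0.1, 0.0]
gripper_width: 54.9
grasp_force: 0.0
t 12.65 pos [596.7  -11.17 234.01] w 54.9 F [-0.3 -0.1  0. ] q6 -0.29
shift [0.6422 1.9294 0.03  ] turn [ 0.0025 -0.0025  0.008 ]
```

```bash
python3 -m pendant '0.2 0.25 0 0 0 0 55; 0.4 0.5 0 0 0 0 55; 0.6 0.75 0 0 0 0 55; 0.8 1 0 0 0 0 55; 0.8 1 0 0 0 0 55'; python3 to.py 463 263 230 3.27
```

```text
t: 13.15
position: [457.0, 121.7, 234.3]
eef_rot: [-0.066, 0.998, 0.0, -0.001]
ft_force: [0.7, -0.4, 0.3]
gripper_width: 54.7
grasp_force: 0.0
t 13.15 pos [456.95 121.67 234.32] w 54.7 F [ 0.7 -0.4  0.3] q6 -0.04
shift [-0.1648  0.9285  0.0296] turn [ 0.0022 -0.0032  0.0089]
```

```bash
cat > c.py <<'E'
from m import *
T,S=shot("top"),shot("side"); np.savez("im2.npz",T=T,S=S)
g=np.array([590.5,-164.4,51]); t,s=proj("top",g),proj("side",g); print("expect",t,s)
up=lambda im,x,y,w,h,k=8:cv2.resize(im[y:y+h,x:x+w],None,fx=k,fy=k,interpolation=cv2.INTER_CUBIC)
def fill(im,q):
    x,y=int(round(q[0]))-3,int(round(q[1]))-3; c=im[y:y+7,x:x+7]; w=np.clip(c[...,2]-c[...,0]-60,0,None); return cen(w,x,y)
ft,fs=fill(T,t),fill(S,s); print(ft,fs,tri(ft,fs),plane("top",ft,51))
x,y=int(t[0])-14,int(t[1])-16; I=up(T,x,y,28,32); r=cv2.minAreaRect(big(I[...,0]>110)); b=(cv2.boxPoints(r)+.5)/8-.5+[x,y]
P=np.array([plane("top",p,38) for p in b]); print(P.round(1).tolist(),P.mean(0))
e=sorted([P[1]-P[0],P[2]-P[1]],key=np.linalg.norm); print([np.linalg.norm(v) for v in e],"yaw",np.arctan(e[1][1]/e[1][0]))
# lamp: side edges of the handle, row by row half-level crossings in the top view
I=T.mean(2); L=[];Rr=[]
for y in range(231,274):
    r=I[y,175:205]; m=int(np.argmax(r>170)); 
    if r[m]<170: continue
    h=145; a=m
    while r[a]>h: a-=1
    l=a+(h-r[a])/(r[a+1]-r[a]); n=m
    while r[n]>h or (r[n:n+4].max()>170): n+=1
    rr=n-1+(r[n-1]-h)/(r[n-1]-r[n]); L.append((l+175,y)); Rr.append((rr+175,y))
L=np.array([plane("top",p,88) for p in L]);Rr=np.array([plane("top",p,88) for p in Rr])
for k,E in(("L",L),("R",Rr)):
    f=np.polyfit(E[:,0],E[:,1],1); res=E[:,1]-np.polyval(f,E[:,0]); ok=abs(res)<1.5; f=np.polyfit(E[ok,0],E[ok,1],1); print(k,"yaw",np.arctan(f[0]),"y at x=470:",np.polyval(f,470),ok.sum(),len(ok))
c=lambda im,q:up(im,int(q[0])-25,int(q[1])-30,50,60)
cv2.imwrite("pics/seated.png",np.hstack([c(T,t),c(S,s)])[:,:,::-1].clip(0,255).astype(np.uint8))
E
python3 c.py
```

```text
expect [331.96197869 210.33332684] [309.26224961 170.78101242]
 ** On entry to DLASCL parameter number  4 had an illegal value
 ** On entry to DLASCL parameter number  4 had an illegal value
 ** On entry to DLASCL parameter number  4 had an illegal value
 ** On entry to DLASCL parameter number  4 had an illegal value
 ** On entry to DLASCL parameter number  5 had an illegal value
 ** On entry to DLASCL parameter number  4 had an illegal valuem.py:4: RuntimeWarning: invalid value encountered in scalar divide
  y,x=np.mgrid[:w.shape[0],:w.shape[1]]; return np.array([(w*x).sum()/w.sum()+x0,(w*y).sum()/w.sum()+y0])
Traceback (most recent call last):
  File "c.py", line 7, in <module>
    ft,fs=fill(T,t),fill(S,s); print(ft,fs,tri(ft,fs),plane("top",ft,51))
                                           ~~~^^^^^^^
  File "h.py", line 11, in tri
    s=np.linalg.lstsq(np.c_[u,-v],b-a,rcond=None)[0]; p,q=a+s[0]*u,b+s[1]*v
      ~~~~~~~~~~~~~~~^^^^^^^^^^^^^^^^^^^^^^^^^^^^
numpy.linalg.LinAlgError: SVD did not converge in Linear Least Squares
```

```bash
python3 -m pendant '-0.05 0.3 0 0 0 0 55; -0.1 0.6 0 0 0 0 55; -0.16 0.9 0 0 0 0 55; -0.165 0.93 0 0 0 0 55; -0.165 0.93 0 0 0 0 55'
python3 - <<'E'
s=open("c.py").read().replace("I=T.mean(2); L=[]","I=np.load('im.npz')['T'].mean(2); L=[]")
i=s.index("c=lambda im,q"); v=s[i:]; s=s[:i]; j=s.index("up=lambda"); k=s.index("\n",j)
s=s[:k+1]+v+s[k+1:]; open("c.py","w").write(s)
E
python3 c.py 2>&1 | grep -v DLASCL
```

```text
t: 14.05
position: [468.6, 261.0, 232.8]
eef_rot: [-0.065, 0.998, -0.0, -0.0]
ft_force: [-0.4, 0.4, 0.3]
gripper_width: 55.0
grasp_force: 0.0
expect [331.96197869 210.33332684] [309.26224961 170.78101242]
[332.07317073 210.69593496] [309.30623306 170.45799458] (array([ 589.80164304, -164.30874594,   52.75160167]), np.float64(1.0833247407024995)) [ 589.39699658 -164.71961797   51.        ]
[[618.3, -145.2, 38.0], [618.1, -183.1, 38.0], [561.3, -182.1, 38.0], [561.5, -144.4, 38.0]] [ 589.80654993 -163.68311874   38.        ]
[np.float64(37.90245807291384), np.float64(56.764471830415445)] yaw -0.01608787714819562
L yaw 0.13108565680373613 y at x=470: 274.31434330782105 35 39
R yaw 0.12531309020526815 y at x=470: 253.9107930526059 11 39
```

View pics/seated.png

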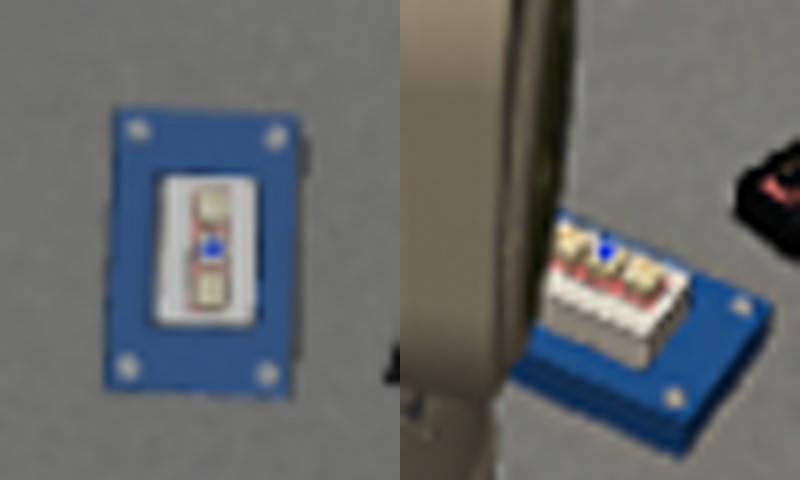

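The model sits flat and square in the pocket: filling measured at (589.6,-164.5), z≈52, and the rims are parallel. The lamp centre is (463,263.2) with yaw 0.13, cross-checked by button and head. I'll grasp it 8 mm headward of centre.

```bash
python3 to.py 470.9 264.3 100 3.2716
```

```text
t 14.45 pos [468.46 259.33 233.7 ] w 55.4 F [-0.3  0.1  0. ] q6 0.23
shift [-0.02    0.0309  0.8914] turn [-0.0002  0.0005 -0.0078]
```

```bash
python3 -m pendant '-0.02 0.031 0.2 0 0 -0.008 55; -0.02 0.031 0.5 0 0 -0.008 55; -0.02 0.031 0.75 0 0 -0.008 55; -0.02 0.031 0.89 0 0 -0.008 55;-0.02 0.031 0.89 0 0 -0.008 55;-0.02 0.031 0.89 0 0 -0.008 55; -0.02 0.031 0.89 0 0 -0.008 55; -0.02 0.031 0.89 0 0 -0.008 55;-0.02 0.031 0.89 0 0 -0.008 55;-0.02 0.031 0.89 0 0 -0.008 55'; python3 to.py 470.9 264.3 56 3.2716
```

```text
t: 15.45
position: [471.1, 265.4, 100.8]
eef_rot: [-0.066, 0.998, 0.0, 0.001]
ft_force: [0.3, 0.6, -0.5]
gripper_width: 54.9
grasp_force: 0.0
t 15.45 pos [471.11 265.41 100.81] w 54.9 F [ 0.3  0.6 -0.5] q6 0.23
shift [ 0.0028 -0.0072  0.2987] turn [0.0004 0.0028 0.0035]
```

```bash
python3 -m pendant '0.002 -0.006 0.1 0 0 0.002 55; 0.002 -0.006 0.2 0 0 0.002 55; 0.002 -0.006 0.298 0 0 0.002 55; 0.002 -0.006 0.298 0 0 0.002 55; 0.002 -0.006 0.298 0 0 0.002 55; 0.002 -0.006 0.298 0 0 0.002 55; 0.002 -0.006 0.298 0 0 0.002 55; 0.002 -0.006 0.298 0 0 0.002 55; 0.002 -0.006 0.298 0 0 0.002 55'; python3 to.py 470.9 264.3 56 3.2716; python3 -m pendant '0 0 0 0 0 0 40; 0 0 0 0 0 0 30; 0 0 0 0 0 0 10; 0 0 0 0 0 0 10; 0 0 0 0 0 0 10; 0 0 0 0 0 0 10; 0 0 0 0 0 0 10' 70;python3 to.py 470.9 264.3 56 3.2716
```

```text
t: 16.35
position: [470.7, 264.4, 55.8]
eef_rot: [-0.065, 0.998, 0.0, 0.0]
ft_force: [0.6, 0.4, 0.7]
gripper_width: 55.1
grasp_force: 0.0
t 16.35 pos [470.74 264.4   55.75] w 55.1 F [0.6 0.4 0.7] q6 0.23
shift [-0.001  -0.0008 -0.0017] turn [0.0002 0.0016 0.0014]
t: 17.05
position: [470.6, 264.4, 55.5]
eef_rot: [-0.065, 0.998, 0.0, 0.0]
ft_force: [-1.7, 0.6, 3.3]
gripper_width: 23.2
grasp_force: 68.9
t 17.05 pos [470.61 264.37  55.55] w 23.2 F [-1.7  0.6  3.3] q6 0.23
shift [-0.0018 -0.0007 -0.003 ] turn [0.0001 0.0008 0.0014]
```

```bash
python3 -m pendant '0 0 -0.05 0 0 0 10; 0 0 -0.15 0 0 0 10; 0 0 -0.35 0 0 0 10; 0 0 -0.6 0 0 0 10; 0 0 -0.85 0 0 0 10; 0 0 -1 0 0 0 10; 0 0 -1 0 0 0 10'; python3 -m pendant '0 0 -0.2 0 0 0 10; 0 0 -0.4 0 0 0 10; 0 0 -0.5 0 0 0 10; 0 0 -0.5 0 0 0 10; 0 0 -0.5 0 0 0 10; 0 0 -0.5 0 0 0 10'; python3 to.py 483 -159 275 3.089
```

```text
t: 17.75
position: [472.3, 265.0, 208.9]
eef_rot: [-0.065, 0.998, 0.001, 0.003]
ft_force: [-0.0, 0.9, -2.8]
gripper_width: 23.1
grasp_force: 68.6
t: 18.35
position: [469.6, 263.9, 278.0]
eef_rot: [-0.065, 0.998, -0.001, -0.002]
ft_force: [-0.6, 1.4, -1.8]
gripper_width: 23.2
grasp_force: 68.8
t 18.35 pos [469.56 263.95 278.04] w 23.2 F [-0.6  1.4 -1.8] q6 0.23
shift [ 0.2785 -2.8073  0.0239] turn [-0.0025 -0.007   0.3665]
```

```bash
python3 -m pendant '0.03 -0.1 0 0 0 0.05 10; 0.06 -0.35 0 0 0 0.1 10; 0.09 -0.6 0 0 0 0.15 10; 0.1 -0.85 0 0 0 0.18 10; 0.1 -0.95 0 0 0 0.18 10; 0.1 -0.95 0 0 0 0.18 10'; python3 -m pendant '0.03 -0.1 0 0 0 0.05 10; 0.06 -0.35 0 0 0 0.1 10; 0.09 -0.6 0 0 0 0.15 10; 0.1 -0.85 0 0 0 0.18 10; 0.1 -0.95 0 0 0 0.18 10; 0.1 -0.95 0 0 0 0.18 10'; python3 to.py 483 -159 275 3.089
```

```text
t: 18.95
position: [473.6, 118.5, 279.5]
eef_rot: [-0.018, 1.0, -0.0, -0.001]
ft_force: [0.9, 1.2, -1.5]
gripper_width: 23.4
grasp_force: 69.2
t: 19.55
position: [464.6, -23.3, 279.7]
eef_rot: [0.026, 1.0, -0.0, -0.0]
ft_force: [-0.2, -0.2, -3.1]
gripper_width: 22.9
grasp_force: 69.4
t 19.55 pos [464.6  -23.3  279.65] w 22.9 F [-0.2 -0.2 -3.1] q6 -0.17
shift [-0.1702 -0.8969  0.0309] turn [-0.0002 -0.0019 -0.0001]
```

```bash
python3 -m pendant '-0.05 -0.1 0 0 0 0 10; -0.1 -0.35 0 0 0 0 10; -0.17 -0.6 0 0 0 0 10; -0.17 -0.85 0 0 0 0 10; -0.17 -0.897 0.1 0 0 0 10; -0.17 -0.897 0.3 0 0 0 10; -0.17 -0.897 0.5 0 0 0 10; -0.17 -0.897 0.7 0 0 0 10; -0.17 -0.897 0.85 0 0 0 10; -0.17 -0.897 0.9 0 0 0 10;-0.17 -0.897 0.9 0 0 0 10;-0.17 -0.897 0.9 0 0 0 10;-0.17 -0.897 0.9 0 0 0 10;-0.17 -0.897 0.9 0 0 0 10;-0.17 -0.897 0.9 0 0 0 10;-0.17 -0.897 0.9 0 0 0 10'; python3 to.py 483 -159 140 3.089; python3 - <<'E'
from m import *
T,S=shot("top",2),shot("side",2); p=bot.state()["position"]; np.savez("im3.npz",T=T,S=S,p=p)
g=p+[80,-4,0]; t,u=proj("top",g),proj("side",g); print(p,t,u,bot.state()["eef_rot"].round(4))
c=lambda im,q:cv2.resize(im[int(q[1])-30:int(q[1])+30,int(q[0])-25:int(q[0])+25].astype(np.uint8),None,fx=8,fy=8,interpolation=cv2.INTER_CUBIC)
cv2.imwrite("pics/lampheld.png",np.hstack([c(T,t),c(S,u)])[:,:,::-1])
E
```

```text
t: 21.15
position: [484.0, -157.7, 145.8]
eef_rot: [0.025, 1.0, -0.0, 0.0]
ft_force: [0.5, -0.1, -1.8]
gripper_width: 23.2
grasp_force: 69.6
t 21.15 pos [ 484.03 -157.71  145.83] w 23.2 F [ 0.5 -0.1 -1.8] q6 -0.42
shift [ 0.0065 -0.0089  0.0389] turn [-0.0009  0.0017  0.0064]
[ 483.80444695 -157.60769335  145.41970813] [334.96368219 218.02798707] [319.15820458 150.93920643] [ 2.470e-02  9.997e-01 -1.000e-04  1.000e-04]
```

View pics/lampheld.png

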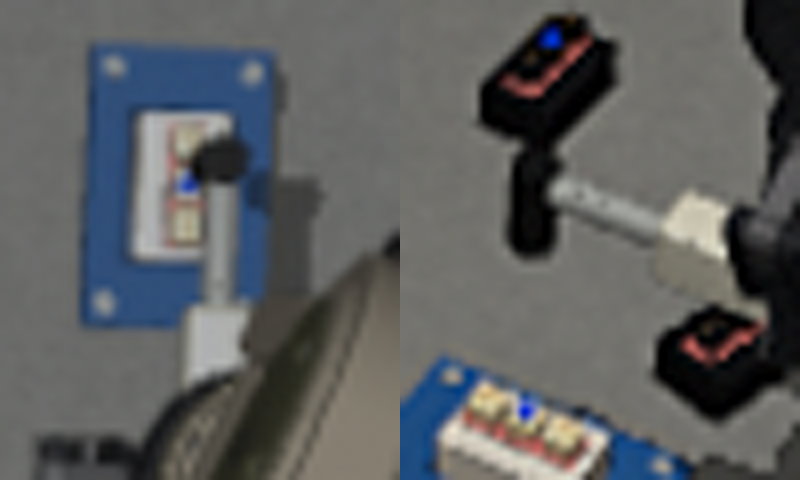

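The top view shows the head at about (336.1,207.3), and the side view shows it at about (310,150), above the seated model. I'll measure the head axis by masks.

```bash
cat > d.py <<'E'
from m import *
def head(T,S,p,yaw):
    u=np.array([np.cos(yaw),np.sin(yaw),0]); e=p+107*u+[0,0,-11]; print("lens expected",e.round(1))
    k=8; up=lambda im,x,y,w,h:cv2.resize(im[y:y+h,x:x+w].max(2),None,fx=k,fy=k,interpolation=cv2.INTER_CUBIC)
    out={}
    for n,im in(("top",T),("side",S)):
        q=proj(n,e+[0,0,20]); x,y=int(q[0])-11,int(q[1])-11; I=up(im,x,y,22,22)
        m=(I<60).astype(np.uint8); m=cv2.morphologyEx(m,cv2.MORPH_OPEN,np.ones((13,13),np.uint8)); l,_b=cv2.connectedComponents(m),0
        lab=l[1]; c=((q-[x,y])*k).astype(int); i=lab[c[1],c[0]]; ys,xs=np.where(lab==i)
        cc=np.array([xs.mean(),ys.mean()]); w=(np.array([xs.min(),xs.max(),ys.min(),ys.max()])+.5)/k-.5+np.array([x,x,y,y])
        out[n]=((cc+.5)/k-.5+[x,y],w); print(n,"pred",q.round(2),"cen",out[n][0].round(2),"ext",w.round(2),i)
    return e,out
if __name__=="__main__":
    d=np.load("im3.npz"); p=d["p"]; e,o=head(d["T"],d["S"],p,-0.0494)
    for z in(10,15,20,25,30,37): print(z,"side",plane("side",o["side"][0],e[2]+z).round(1),"top",plane("top",o["top"][0],e[2]+z).round(1))
E
python3 d.py
```

```text
lens expected [ 590.7 -162.9  134.4]
top pred [335.67 208.19] cen [335.99 207.73] ext [332.56 339.06 204.94 210.19] 1
side pred [310.75 145.09] cen [310.01 141.39] ext [303.44 316.19 133.56 151.69] 1
10 side [ 603.5 -185.8  144.4] top [ 592.6 -165.   144.4]
15 side [ 601.3 -180.7  149.4] top [ 592.3 -164.4  149.4]
20 side [ 599.1 -175.5  154.4] top [ 592.  -163.8  154.4]
25 side [ 596.9 -170.4  159.4] top [ 591.6 -163.2  159.4]
30 side [ 594.6 -165.3  164.4] top [ 591.3 -162.5  164.4]
37 side [ 591.5 -158.1  171.4] top [ 590.9 -161.7  171.4]
```

```bash
python3 - <<'E'
from m import *
d=np.load("im3.npz");T,S,p=d["T"],d["S"],d["p"]
e=p+107*np.array([np.cos(-.0494),np.sin(-.0494),0])+[0,0,-11]
a=np.linspace(0,2*np.pi,60); C=lambda z:np.array([e+[9*np.cos(t),9*np.sin(t),z] for t in a])
def ex(n,z): q=np.array([proj(n,P) for P in C(z)]); return np.r_[q.min(0),q.max(0)].round(2)
for z in(0,35): print(z,"top xmin ymin xmax ymax",ex("top",z),"side",ex("side",z))
g=S.max(2)
for y in range(140,155): print(y,g[y,302:318].astype(int))
g=T.max(2); print()
for y in range(202,213): print(y,g[y,329:344].astype(int))
print("neck cols"); 
for y in range(214,226,2): print(y,T[y,330:342].mean(1).astype(int))
E
```

```text
0 top xmin ymin xmax ymax [331.6  205.44 338.   211.81] side [307.18 148.21 313.6  152.64]
35 top xmin ymin xmax ymax [333.04 204.56 339.66 211.15] side [307.74 138.78 314.33 143.22]
140 [113 114 113 111 118 115  22  15  22  20  11  23  77 118 114 114]
141 [114 115 112 115 119 112   1  17  19  20   8  32  90 119 112 114]
142 [114 113 115 117 117  95   0  14  16  10  31  92 141 137 123 123]
143 [116 115 115 115 115  83   0   4  11   1  65 149 172 157 143 154]
144 [116 116 114 117 115  82   0   8  10  13  69 141 145 143 120 162]
145 [118 115 114 117 116  83   0   9  11   7  39  87 106 117 134 147]
146 [113 112 114 115 115  80   1   8  14   8   0  31  86  86  97 108]
147 [112 113 114 116 115  63   1  13  11  11   0  56 130 118  97  83]
148 [115 116 117 118 112  51   0  12  12  10   0  54 128 117 117 115]
149 [114 113 117 122 115  51   1   9  13   9   4  54 126 116 114 116]
150 [113 112 116 118 117  73   0   2   6   2  13  71 123 115 115 114]
151 [115 114 113 115 123 118  46  18  16  26  47 101 122 117 115 116]
152 [115 114 113 114 118 121 110  77  75  84  94 123 120 119 116 115]
153 [11
[... 493 characters left out ...]
 37  36  36  36  48  88 122 111  78]
208 [172 161 119  81  21  32  38  36  35  35  56 101 122 112  78]
209 [169 155 151 127  16  27  37  35  35  36  56  94  91  85  77]
210 [166 129 160 154  72  37  59  42  36  63  91  78  73  69  69]
211 [138 108 164 166 137  82 115 127 113  97  95  73  72  70  64]
212 [130 125 149 150 140  95 128 146 129 106  99  73  73  69  63]
neck cols
214 [126 149 147 139  98 129 144 125 103  81  75  71]
216 [134 166 153 152  90 130 146 125  99  82  82  83]
218 [117 112 108 107 103 131 147 123 100  84  83  80]
220 [119 117 113 107 103 132 148 118  88  82  82  81]
222 [ 81  81  82  84  97 134 148 117  86  83  81  81]
224 [ 83  83  83  86 101 132 138 115  83  83  82  80]
```

Head edges in the top view match the FK lens position to about 0.3 mm. The side view has the same small bias for head and filling. Target TCP is (482.7,-159.1), yaw -0.052, final z 67.5.

```bash
python3 to.py 482.7 -159.1 80 3.0896
```

```text
t 21.35 pos [ 483.8  -157.61  145.42] w 22.8 F [-0.4  0.1 -1.7] q6 -0.42
shift [ 0.0069 -0.0102  0.4361] turn [-0.0002  0.0002  0.0052]
```

```bash
python3 -m pendant '0.005 -0.008 0.1 0 0 0.005 10; 0.005 -0.008 0.2 0 0 0.005 10; 0.005 -0.008 0.3 0 0 0.005 10; 0.005 -0.008 0.38 0 0 0.005 10; 0.005 -0.008 0.4 0 0 0.005 10; 0.005 -0.008 0.4 0 0 0.005 10; 0.005 -0.008 0.4 0 0 0.005 10; 0.005 -0.008 0.4 0 0 0.005 10; 0.005 -0.008 0.4 0 0 0.005 10; 0.005 -0.008 0.4 0 0 0.005 10; 0.005 -0.008 0.4 0 0 0.005 10; 0.005 -0.008 0.4 0 0 0.005 10; 0.005 -0.008 0.4 0 0 0.005 10; 0.005 -0.008 0.4 0 0 0.005 10; 0.005 -0.008 0.4 0 0 0.005 10'; python3 to.py 482.7 -159.1 67.5 3.0896
```

```text
t: 22.85
position: [483.0, -158.7, 85.3]
eef_rot: [0.026, 1.0, -0.0, -0.0]
ft_force: [-0.4, 0.4, -2.0]
gripper_width: 23.2
grasp_force: 69.6
t 22.85 pos [ 482.98 -158.72   85.31] w 23.2 F [-0.4  0.4 -2. ] q6 -0.42
shift [ 0.0017 -0.0026  0.1187] turn [-0.0001 -0.0001  0.0004]
```

```bash
python3 -m pendant '0.002 -0.002 0.03 0 0 0 10; 0.002 -0.002 0.06 0 0 0 10; 0.002 -0.002 0.09 0 0 0 10; 0.002 -0.002 0.1 0 0 0 10; 0.002 -0.002 0.1 0 0 0 10; 0.002 -0.002 0.1 0 0 0 10; 0.002 -0.002 0.1 0 0 0 10; 0.002 -0.002 0.1 0 0 0 10; 0.002 -0.002 0.1 0 0 0 10; 0.002 -0.002 0.1 0 0 0 10; 0.002 -0.002 0.1 0 0 0 10;0.002 -0.002 0.1 0 0 0 10; 0.002 -0.002 0.1 0 0 0 10;0.002 -0.002 0.1 0 0 0 10; 0.002 -0.002 0.1 0 0 0 10'; python3 to.py 482.7 -159.1 67.5 3.0896; python3 - <<'E'
from m import *
T,S=shot("top",4),shot("side",4); p=bot.state()["position"]
e=p+107*np.array([np.cos(-.052),np.sin(-.052),0])+[0,0,-10.5]; print("lens",e,p)
for n,f in(("top",(332.07,210.70)),("side",(309.31,170.46))): print(n,"lens proj",proj(n,e),"head top",proj(n,e+[0,0,35]),"filling seen",f,"gap pt",proj(n,[589.6,-164.6,51]))
t,u=proj("top",e+[0,0,10]),proj("side",e+[0,0,5])
c=lambda im,q:cv2.resize(im[int(q[1])-23:int(q[1])+22,int(q[0])-15:int(q[0])+15].astype(np.uint8),None,fx=13,fy=13,interpolation=cv2.INTER_CUBIC)
print(t.astype(int)-[15,23],u.astype(int)-[15,23])
cv2.imwrite("pics/near.png",np.hstack([c(T,t),c(S,u)])[:,:,::-1])
E
```

```text
t: 24.35
position: [482.7, -159.0, 70.3]
eef_rot: [0.026, 1.0, -0.0, 0.0]
ft_force: [0.4, 0.0, -2.2]
gripper_width: 23.2
grasp_force: 69.6
t 24.35 pos [ 482.69 -159.04   70.35] w 23.2 F [ 0.4  0.  -2.2] q6 -0.42
shift [-0.0001 -0.0004  0.019 ] turn [-0.0002  0.0001  0.0003]
lens [ 589.57657663 -164.59625235   59.84250322] [ 482.72120804 -159.03475952   70.34250322]
top lens proj [332.36662223 210.47568734] head top [333.74454608 209.81222379] filling seen (332.07, 210.7) gap pt [332.03260355 210.62933153]
side lens proj [309.71525088 168.7654949 ] head top [310.30525957 160.28182932] filling seen (309.31, 170.46) gap pt [309.56408542 170.8415946 ]
[317 187] [294 144]
```

View pics/near.png

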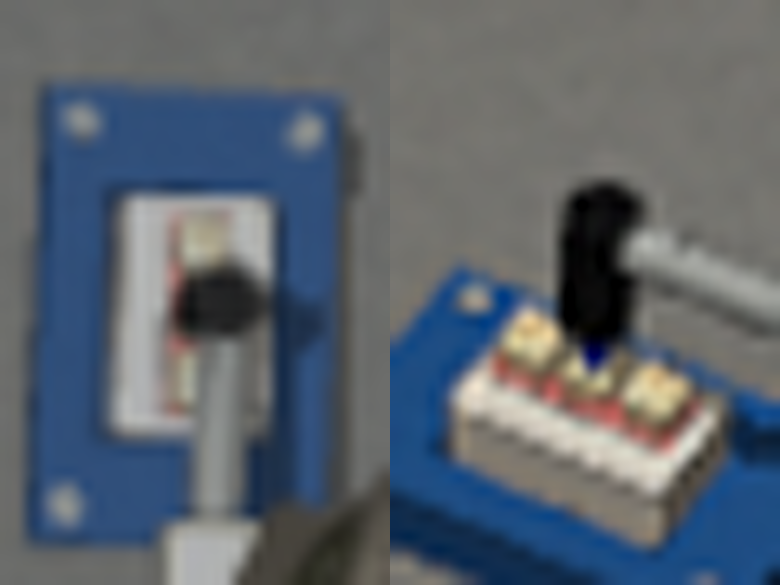

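The head is centred on the filling in both views (side: head axis col 309.5, filling 309.3), with a gap of about 8.8 mm. Last 2.8 mm down, then settle.

```bash
python3 -m pendant '0 0 0.005 0 0 0 10; 0 0 0.01 0 0 0 10; 0 0 0.015 0 0 0 10; 0 0 0.019 0 0 0 10; 0 0 0.019 0 0 0 10; 0 0 0.019 0 0 0 10; 0 0 0.019 0 0 0 10; 0 0 0.019 0 0 0 10; 0 0 0.019 0 0 0 10; 0 0 0.019 0 0 0 10; 0 0 0.019 0 0 0 10; 0 0 0.019 0 0 0 10; 0 0 0.019 0 0 0 10; 0 0 0.019 0 0 0 10'; python3 to.py 482.7 -159.1 67.5 3.0896; python3 - <<'E'
from m import *
S=shot("side",4); g=S.max(2)
for y in range(160,174): print(y,g[y,303:318].astype(int))
I=S[164:176,303:318]; print((I[...,2]-I[...,0]).astype(int))
E
```

```text
t: 26.15
position: [482.7, -159.0, 67.5]
eef_rot: [0.026, 1.0, -0.0, 0.0]
ft_force: [-0.4, 0.1, -1.7]
gripper_width: 22.9
grasp_force: 69.6
t 26.15 pos [ 482.71 -159.04   67.5 ] w 22.9 F [-0.4  0.1 -1.7] q6 -0.42
shift [ 0.     -0.0004 -0.    ] turn [-0.0002  0.0001  0.0003]
160 [115 115 116 118  80   6  16  16  11  19  74 124 118 119 117]
161 [116 117 119 115  49  10  17  18  12  24  80 121 112 118 116]
162 [115 116 120 115  19  11  17  15  17  77 143 128 115 116 114]
163 [115 113 117 113  19   4   8   3  48 131 175 164 153 132 122]
164 [121 117 116 111  20   7   9   5  65 144 148 157 164 161 158]
165 [112 116 124 116  16   5  12   6  37  86 106 121 136 153 162]
166 [125 119 119 111   0   8  13   9   0  17  67  94  99 113 130]
167 [136 149 131 109   0   9  14   8   1  42 110 117  97  83  89]
168 [140 222 185 117   0   6  12   8   2  56 128 116 118 113  91]
169 [191 200 216 211  16   1   8   7   1  53 122 116 116 118 118]
170 [209 209 221 192  56   7  10   9  35  73 120 114 110 115 114]
171 [131 158 189 129  99  66  64  55  93 102 116 131 109 104 112]
172 [147 140 123 116 144 129 117
[... 156 characters left out ...]
4  -3]
 [  5  -5  -9  -8  -1   0   1   0  -1  -3  -3  -4  -3  -4  -3]
 [ 84  38  11   0   0  -1   0   0   0  -1  -2  -3  -3  -2  -2]
 [ 83  24  31  36   0   2   2   0   0  -2  -5  -7  -5  -3  -2]
 [  9 -62 -52  -4   0   1   0   0   0  -4  -7  -6  -7  -5  -5]
 [-51 -79 -80 -67  -5   1   0   0   1   5   0  -8  -8  -7  -7]
 [-60 -54 -55 -56 -16   2  10  -4  -7  11  34  19   6 -10  -8]
 [-44 -44 -52 -37 -30 -12  63  12 -28 -11  23  29  49  13  12]
 [-63 -54 -38 -41 -45 -30  20 -11 -37 -28 -51 -62 -13  28  67]
 [-56 -67 -58 -83 -53 -40 -45 -48 -32 -38 -59 -77 -66 -50  22]
 [-17 -16 -37 -84 -58 -52 -52 -45 -46 -41 -47 -57 -64 -51 -29]
 [-22 -19 -16 -16 -28 -62 -75 -85 -88 -36 -43 -54 -48 -38 -45]]
```

The side image gives a 1.46 px lens-to-filling gap at 4.13 mm/px, about 6.0 mm. The arm is still and there is no contact force.

```bash
python3 -c "from cell import bot; print(bot.hand_in())"
```

```text
the job is handed in; nothing more can be done
None
```

I handed the job in at about 26 s: the white model is seated flat in the jig pocket and released, and the lamp is held still and level, in line with the teeth, with its lens about 6 mm above the filling and centred on it.

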